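# Emboss the batch code on a clamped tag with the bar stamp

## Task

Take the bar stamp (the one with the oblong brass die) out of its rest and press it squarely on the middle of the tag blank clamped on the spring platen, long side of the die along the long side of the tag, building up to a steady 15 N (never above 22 N) and keeping it there for two seconds. Then lift it straight up off the tag without sliding or tipping it, lower it all the way back into its own rest before letting go, and leave it standing there; leave everything else on the bench where it is.

Things in the scene. Friction and masses are not known exactly. Their poses are not given: they have to be found in the camera images.
- stamp: bar stamp, 0.2 to 0.4 kg, upright with its die in rest. From below: oblong brass die 14 x 30 mm (x, y), 20 mm tall; brass collar 26 x 38 mm up to 28 mm; black handle 24 x 24 mm, flat sides facing x and y, up to 90 mm; steel button to 95 mm. Origin: centre of the die's flat underside (the marking face); z up, y along the die's long side. A half turn about z makes no difference
- rest: grey block fixed to the bench, 70 x 80 x 26 mm (x, y, z), with an oblong pocket in the middle of its top, 17 x 33 mm (x, y), 18 mm deep, slightly chamfered, its floor 8 mm above the bench. Origin: under its centre, on the bench. The bar stamp fully home has its origin 8 mm above this one
- fixture: marking fixture fixed to the bench: aluminium base plate 150 x 130 x 12 mm (x, y, z); on it two cream bars at x = -62 and +62 mm with black thumb screws, up to 35 mm above the bench; between them the spring platen (see mark). Origin: under the base's centre, on the bench
- mark (a point): on the base plate's top, 12 mm above the bench, straight below the middle of the tag. The tag, 34 x 64 mm (fixture x, y), is clamped flat on the black spring platen (60 x 90 mm). The platen's height setting varies and is not measured: the tag's top is 44 to 56 mm above the bench. Under load it sinks straight down, about 1 mm per 3 N, 12 mm at most
- round_rest: block fixed to the bench like rest, but with a round pocket 27 mm across, holding the round stamp. Origin: under its centre, on the bench
- round_stamp: the other stamp, to be left alone: same height and colours as the bar stamp, but round: die 24 mm, collar 34 mm and handle 24 mm in diameter, 95 mm tall. Stands in round_rest. Origin: centre of its underside
- spool: ribbon spool lying flat, 68 mm across, 40 mm tall; origin under its centre
- wrench: open-ended wrench lying flat, 160 mm long along its x axis; origin at mid length
- bottle: white plastic bottle, 60 mm across, 140 mm tall; origin under its centre
- spare_tags: stack of spare tag blanks, 34 x 64 mm, 20 mm tall; origin under its centre
- thumb_knob: spare black thumb screw standing on its head, 28 mm across, 32 mm tall; origin under its centre
- cup: steel cup, 72 mm across, 90 mm tall; origin under its centre
Mind the look-alikes: they are no part of the job. Of the things like the fixture, leave any that is blue; of the rest the larger one is meant.

How it is judged:
By the outcome, as a careful person would: the job done as asked, in the order asked, and still so for the second after the job is handed in, with the robot touching nothing.
It also fails if it takes over 64 s, if anything falls off the work surface, if the arm or the gripper's body presses on something with over 40 N, if the wrist force passes 120 N, or if a joint passes its speed limit or range.

## Robot

A 6-joint arm with a two-finger parallel gripper is mounted at the origin on the work surface. World frame = base frame: x ahead of the robot, y to its left, z up, the work surface at z = 0. Lengths are in m, angles in rad, forces in N, time in s.
With the tool pointing down it reaches from about 0.35 to 0.975 m from the base axis. Payload 4.9 kg.
Tool frame: the origin (TCP) lies on the centre line of the jaws, within the pads' length; the fingertips stand 11 mm ahead of it and the grasp point (between the pads) lies 8 mm behind it (manip.finger_overhang is the distance from the TCP to the fingertips, in m); y points along the fingers, z is the direction in which the jaws open and shut, and the axes are right-handed (so a half turn about y gives the same grasp; the last joint's range is limited). The gripper opens to 85 mm and grips with 20 to 120 N. Pads are 22 mm wide; open, the fingers measure 114 mm over their backs; the gripper's body (76 mm by 85 mm) begins 54 mm behind the grasp point. The pads swing forward as they close: fully open they stand 13 mm farther back than shut.
Start: joints at [1.12, 0.053, 1.613, -0, 1.476, -0.119], TCP at [0.204, 0.591, 0.242] pointing down, gripper open.
Joint ranges: [-3.01, 3.01], [-1.01, 2.22], [0.06, 2.58], [-1.02, 4.17], [0.09, 2.62], [-3.14, 3.14]. Speed limits (rad/s): [2.57, 2.57, 3.14, 3.14, 3.14, 3.14].

## Interface

Orientations are given as a unit quaternion [w, x, y, z].
In Python, from plant import readout, cams, workorder, manip gives the robot as it stands.
- The arm moves only by the tool play_rows, never from a script. Its arguments are lists of equal length, an entry for each row: "slide": the shift along the tool's x, y, z in cm, a list of three; "yaw": the turn about the tool's y in degrees; "grip": the closure, from -1 (fully open) to 1 (shut), so that 0 is half open. In form: {"slide": [[x, y, z], ...], "yaw": [yaw, ...], "grip": [grip, ...]}. A call has 1 to 12 rows; each row shifts and turns the commanded pose from where the row before left it, along the tool's axes as they then stand; what a row does not reach is not made up. A row lasts 1/10 s, in which the tool goes at most 50 mm and 8.59 degrees, less where a joint would pass 70% of its speed; a pose out of reach is approached as far as the arm can. A call with a gripper value outside its range is refused whole. The fingers move at their own pace and stop on an object; the grip force is fixed at half the most. Time passes only in rows, so rows that do not move let the fingers close. It gives the time, the measured TCP pose, the force and the opening at its end, in the units of the state.
- readout.state(): the state, without advancing time (a new reading comes with each control period).
- cams.grab_frame(name): name is "side" or "top" or "wrist"; returns a dict with "image" (480x640x3 uint8, red, green, blue), "mtx" (3x3 intrinsics, pixels), "R" (3x3) and "t" (3): a world point X has camera coordinates R X + t; the wrist camera has in their place "mount" (4x4, takes a point from camera to tool coordinates, whose origin is the TCP and whose axes are the tool frame's). Camera axes: x right, y down, z forward; pixel columns grow to the right and rows downward; lengths in m; the calibration is good to about 2 mm. A picture is of the moment at which its call begins: read the wrist's pose just before it. There is no depth.
- workorder.job_done(): hands the job in, once; it reports no verdict.
The state is a dict: "time": time; "joint_pos": joint angles; "joint_vel": joint speeds; "joint_efforts": joint torques, N m; "tool_pos": TCP position; "tool_rot": TCP orientation; "contact_force": force on the tool from outside, world axes, zero at the start; "ft_torque": the same for the moment, N m; "gripper_width": opening from 0.0 (shut) to 1.0 (fully open).
Only numpy, scipy, OpenCV 4.12 (cv2) and the standard library are available. Lean on these libraries where they do the work, as an engineer would, in place of code of your own. Each camera call takes 0.05 s, during which the arm holds its last target.

## Working session

There is one attempt and no reset: what is moved stays moved. The work goes in short steps, Python scripts to look and compute and a tool call to move; the robot and the scene stay as the last step left them, time stands still between calls to the robot, and variables do not carry over. Pictures are saved under pics/ and viewed, and the job is handed in when it is done.

Besides the shell and the picture viewer there is one more tool, called after "Request:" as name([rows], argument=value, ...), one row to a line, values as JSON. play_rows: Moves the arm, as the interface text tells. Its arguments: {"type":"object","properties":{"slide":{"type":"array","items":{"type":"array","items":{"type":"number"}}},"yaw":{"type":"array","items":{"type":"number"}},"grip":{"type":"array","items":{"type":"number"}}},"required":["slide","yaw","grip"]}

```bash
ls; mkdir -p pics; python3 - <<'E'
from plant import readout,cams,manip
import cv2
print(readout.state()); print([a for a in dir(manip) if a[0]!='_'])
for n in ("side","top","wrist"):
    f=cams.grab_frame(n); cv2.imwrite(f"pics/{n}0.png",f["image"][:,:,::-1])
    print(n,{k:v.tolist() for k,v in f.items() if k!="image"})
E
```

```text
pics
{'time': 0.0, 'joint_pos': array([ 1.11997721e+00,  5.33768174e-02,  1.61429660e+00, -7.04852912e-07,
        1.47604577e+00, -1.19005132e-01]), 'joint_vel': array([ 1.45139777e-03, -8.12541493e-04,  3.77773248e-05,  1.39562270e-04,
        1.24959832e-03,  5.47765370e-04]), 'joint_efforts': array([ 9.17788602e-04, -3.93696356e+01, -3.70175171e+01, -2.69451175e-05,
        7.23664052e-03,  8.48979852e-06]), 'tool_pos': array([0.20333259, 0.59035071, 0.2410491 ]), 'tool_rot': array([-0.69667549,  0.69811869, -0.11698751,  0.11656534]), 'contact_force': array([0.36809003, 0.61605919, 0.68432209]), 'ft_torque': array([-0.04793562, -0.01873105,  0.00730185]), 'gripper_width': 1.0012562937905531}
['IKError', 'finger_overhang']
side {'mtx': [[501.26611670185594, 0.0, 324.5998871723595], [0.0, 501.26611670185594, 240.9745167285893], [0.0, 0.0, 1.0]], 'R': [[0.9820443766222325, -0.18754400256968654, -0.020398270632388294], [-0.12280768447343697, -0.553465569354307, -0.8237682539243578], [0.14320305506141798, 0.811482045789957, -0.566559594730883]], 't': [-0.4810438782392012, 0.094712279
[... 159 characters left out ...]
[0.005161034789703095, -0.9997657879143471, 0.021017445989097078], [-0.9975715913194598, -0.0066072819574333145, -0.06933443601484138], [0.06945706524364982, -0.020608569604417343, -0.997372048408516]], 't': [-0.006991162942165474, 0.49557141169687285, 1.4878922436704456]}
wrist {'mtx': [[399.8917640009425, 0.0, 319.04467313941115], [0.0, 399.8917640009425, 238.54370056867313], [0.0, 0.0, 1.0]], 'mount': [[0.00023097377713531653, 0.9466817730340348, 0.32217009056746565, -0.08209529063377687], [0.0009161236523298549, -0.32217016428365275, 0.9466813328480158, -0.13092006118012225], [0.9999995536841836, 7.64890768506601e-05, -0.0009416904232309566, 0.0010818542086163951], [0.0, 0.0, 0.0, 1.0]]}
```

View pics/top0.png

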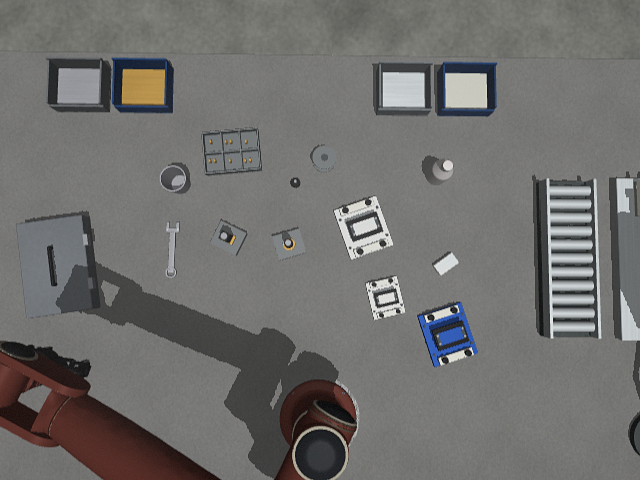

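View pics/side0.png

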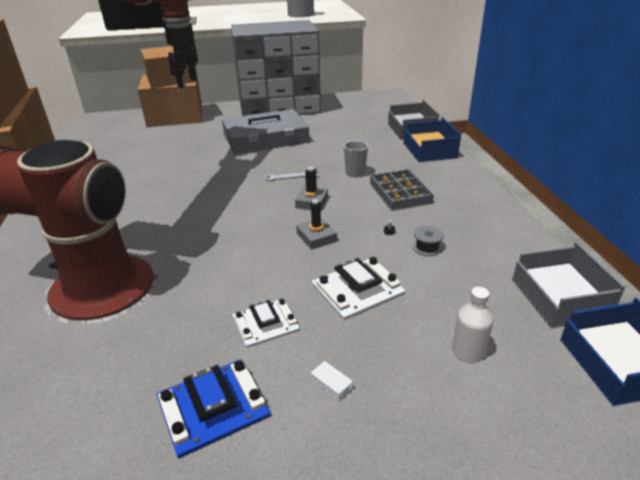

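View pics/wrist0.png

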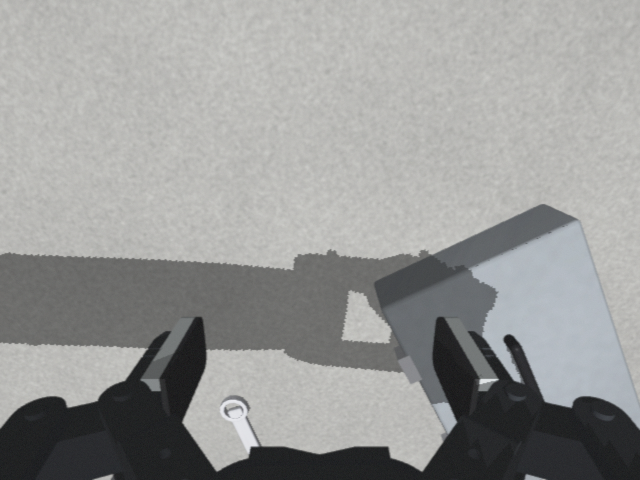

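The top view has the two stamps at (229,237) and (289,243). The large white fixture is at (363,228), with a smaller white one at (385,297) and a blue one at (447,333). I'll zoom in.

```bash
python3 - <<'E'
import cv2
im=cv2.imread("pics/top0.png")
a=cv2.resize(im[205:275,205:315],None,fx=7,fy=7,interpolation=cv2.INTER_CUBIC)
cv2.imwrite("pics/c1.png",a)
a=cv2.resize(im[190:265,325:400],None,fx=8,fy=8,interpolation=cv2.INTER_CUBIC)
cv2.imwrite("pics/c2.png",a)
im=cv2.imread("pics/side0.png")
a=cv2.resize(im[160:320,285:415],None,fx=3.7,fy=3.7,interpolation=cv2.INTER_CUBIC)
cv2.imwrite("pics/c3.png",a)
E
```

```text
(no output)
```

View pics/c1.png

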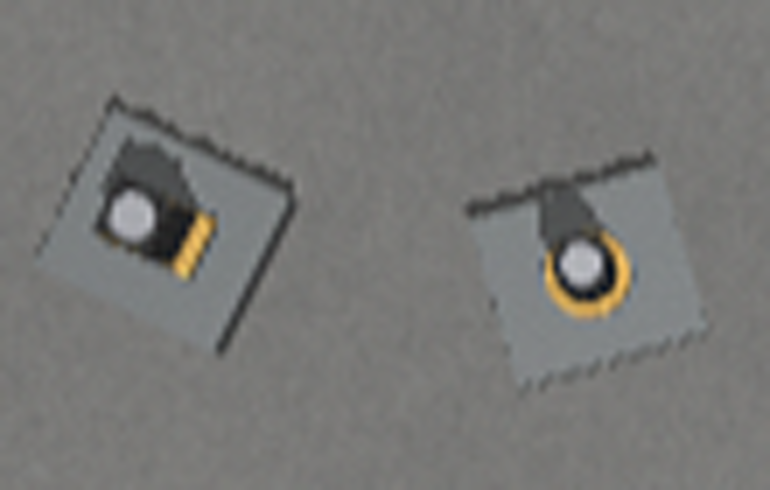

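View pics/c2.png

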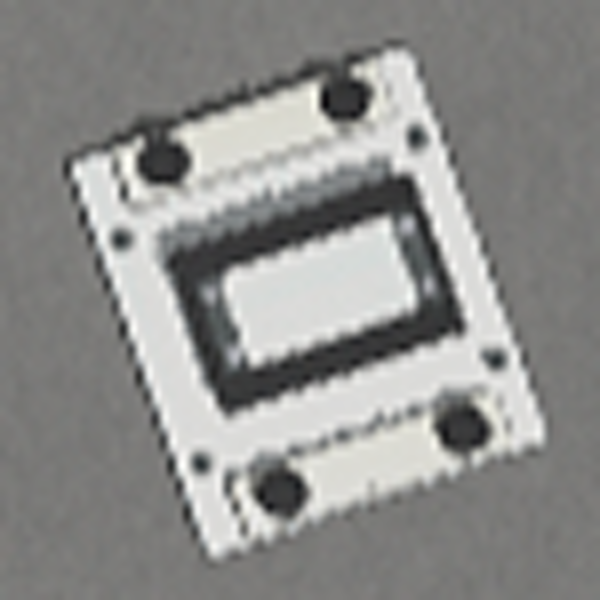

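View pics/c3.png

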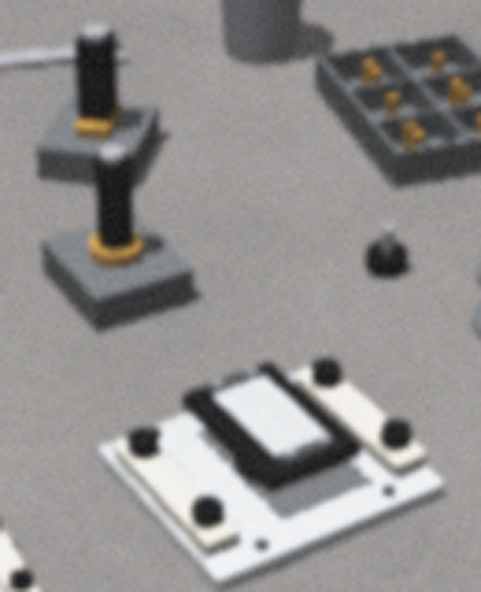

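```bash
cat > h.py <<'E'
import numpy as np, cv2
from scipy.spatial.transform import Rotation as Rn
def inter(K,R,t,uv,z):
    uv=np.atleast_2d(np.array(uv,float)); c=-R.T@t
    d=(R.T@np.linalg.inv(K)@np.c_[uv,np.ones(len(uv))].T).T
    return c+d*((z-c[2])/d[:,2])[:,None]
def crop(uv,s,x0,y0): return (np.array(uv,float)+.5)/s-.5+[x0,y0]
def toolR(st):
    w,x,y,z=st["tool_rot"]; return Rn.from_quat([x,y,z,w]).as_matrix()
def wristRt(f,st):
    T=np.eye(4);T[:3,:3]=toolR(st);T[:3,3]=st["tool_pos"]
    M=np.linalg.inv(T@f["mount"]); return M[:3,:3],M[:3,3]
E
python3 - <<'E'
from h import *
from plant import cams,readout
f=cams.grab_frame("top");K,R,t=f["mtx"],f["R"],f["t"]
for nm,c,z in (("rest",crop([(113,103),(293,192),(220,350),(37,258)],7,205,205),.026),
 ("fix",crop([(408,43),(72,160),(213,556),(547,437)],8,325,190),.012),
 ("tag",crop([(395,215),(222,284),(250,368),(418,305)],8,325,190),.050),
 ("button",crop([(131,215)],7,205,205),.103),("round",crop([(470,210),(652,158),(705,325),(523,386)],7,205,205),.026)):
    p=inter(K,R,t,c,z); print(nm,p[:,:2].round(4).tolist(),p.mean(0).round(4))
    if len(p)>1:
        for i in range(4):
            e=p[(i+1)%4]-p[i]; print("  len %.4f ang %.1f"%(np.hypot(*e[:2]),np.degrees(np.arctan2(e[1],e[0]))))
print(toolR(readout.state()).round(3))
E
```

```text
rest [[0.5514, 0.2739], [0.516, 0.2014], [0.4525, 0.2295], [0.4889, 0.3031]] [0.5022 0.252  0.026 ]
  len 0.0807 ang -116.0
  len 0.0695 ang 156.1
  len 0.0820 ang 63.7
  len 0.0690 ang -25.0
fix [[0.6262, -0.164], [0.5831, -0.0438], [0.4423, -0.0943], [0.4853, -0.2132]] [ 0.5342 -0.1288  0.012 ]
  len 0.1276 ang 109.7
  len 0.1496 ang -160.3
  len 0.1265 ang -70.1
  len 0.1492 ang 19.3
tag [[0.5599, -0.1545], [0.5354, -0.0943], [0.5062, -0.104], [0.5286, -0.1624]] [ 0.5325 -0.1288  0.05  ]
  len 0.0650 ang 112.2
  len 0.0308 ang -161.5
  len 0.0625 ang -69.1
  len 0.0324 ang 14.2
button [[0.5004, 0.2536]] [0.5004 0.2536 0.103 ]
round [[0.5093, 0.1304], [0.5308, 0.0576], [0.4637, 0.0359], [0.4388, 0.1085]] [0.4856 0.0831 0.026 ]
  len 0.0759 ang -73.6
  len 0.0705 ang -162.0
  len 0.0768 ang 108.9
  len 0.0738 ang 17.3
[[ 0.945 -0.001  0.326]
 [-0.326 -0.001  0.945]
 [-0.    -1.    -0.001]]
```

Request:
play_rows([
  [3.2,0,-1.8],
  [3.2,0,-1.8],
  [3.2,0,-1.8],
  [3.2,0,-1.8],
  [3.2,0,-1.8],
  [3.2,0,-1.8],
  [3.2,0,-1.8],
  [3.2,0,-1.8],
  [3.2,0,-1.8],
  [3.2,0,-1.8],
  [3.2,0,-1.8],
  [3,0,-2.4],
], yaw=[0,0,0,0,0,0,0,0,0,0,0,6.8], grip=[-1,-1,-1,-1,-1,-1,-1,-1,-1,-1,-1,-1])

```text
time: 1.4
tool_pos: [0.4933, 0.2554, 0.2421]
tool_rot: [0.689, -0.689, 0.159, -0.159]
contact_force: [1.0, 0.1, -0.3]
gripper_width: 1.001
```

Request:
play_rows([
  [0,0,0],
  [0,0,0],
], yaw=[0,0], grip=[-1,-1])

```text
time: 1.6
tool_pos: [0.4925, 0.256, 0.242]
tool_rot: [0.689, -0.689, 0.159, -0.158]
contact_force: [-0.5, 0.4, 0.1]
gripper_width: 1.002
```

```bash
cat > look.py <<'E'
import sys,pickle
from h import *
from plant import cams,readout
n=sys.argv[1]; st=readout.state(); f=cams.grab_frame("wrist"); cv2.imwrite(f"pics/{n}.png",f["image"][:,:,::-1])
pickle.dump((f["mtx"],*wristRt(f,st),st),open(n+".pkl","wb"))
R=toolR(st); print(st["time"],st["tool_pos"],R.round(4).tolist(),"zang",np.degrees(np.arctan2(R[1,2],R[0,2])),st["contact_force"],st["joint_pos"].round(2),st["gripper_width"])
E
python3 look.py w1
```

```text
1.6 [0.49254583 0.25603371 0.24201276] [[0.8998, -0.0008, 0.4363], [-0.4363, 0.0002, 0.8998], [-0.0008, -1.0, -0.0001]] zang 64.13257351498136 [-0.45320708  0.39150215  0.06063893] [ 0.35 -0.11  1.78  0.    1.48 -0.77] 1.0016254391227657
```

View pics/w1.png

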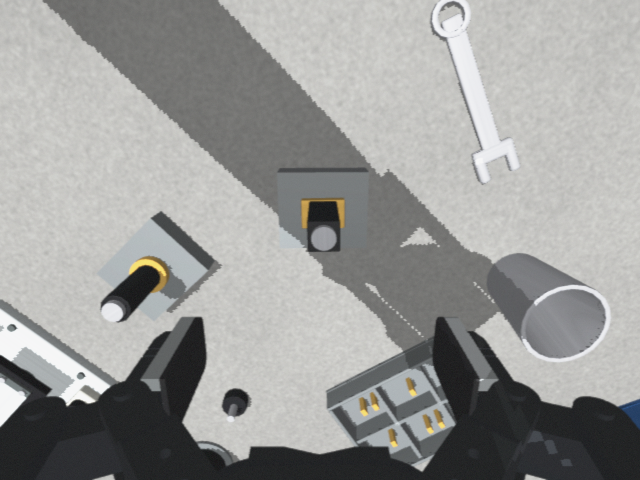

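```bash
python3 - <<'E'
import cv2
im=cv2.imread("pics/w1.png")
cv2.imwrite("pics/c4.png",cv2.resize(im[155:265,265:385],None,fx=5.4,fy=5.4,interpolation=cv2.INTER_CUBIC))
E
```

```text
(no output)
```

View pics/c4.png

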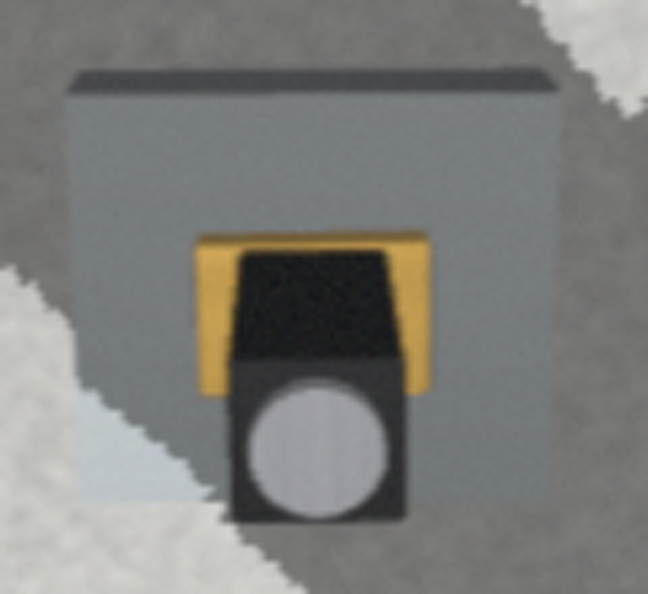

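```bash
python3 - <<'E'
from h import *; import pickle
K,R,t,st=pickle.load(open("w1.pkl","rb")); T=toolR(st)
for nm,q,z in (("rest",[(66,92),(558,90),(551,502),(80,502)],.026),("handle",[(230,360),(404,358),(406,519),(230,521)],.098),("button",[(318,448)],.103)):
    p=inter(K,R,t,crop(q,5.4,265,155),z); print(nm,p.mean(0).round(4),"tool-frame off",(T.T@(p.mean(0)-st["tool_pos"])).round(4))
    if len(p)>1:
        for i in range(4):
            e=p[(i+1)%4]-p[i]; print("  len %.4f ang %.1f"%(np.hypot(*e[:2]),np.degrees(np.arctan2(e[1],e[0]))))
E
```

```text
rest [0.5028 0.2556 0.026 ] tool-frame off [0.0095 0.216  0.0041]
  len 0.0790 ang 64.4
  len 0.0704 ang -24.6
  len 0.0805 ang -115.9
  len 0.0701 ang 154.1
handle [0.5028 0.2556 0.098 ] tool-frame off [0.0095 0.144  0.0041]
  len 0.0231 ang 64.8
  len 0.0228 ang -24.3
  len 0.0239 ang -115.2
  len 0.0228 ang 153.6
button [0.5022 0.2558 0.103 ] tool-frame off [0.0089 0.139  0.0041]
```

Request:
play_rows([
  [0.93,0,0.41],
  [0,3,0],
  [0,3,0],
  [0,3,0],
  [0,3,0],
  [0,3,0],
  [0,1.8,0],
  [0,1,0],
  [0,0,0],
  [0,0,0],
], yaw=[-0.3,0,0,0,0,0,0,0,0,0], grip=[-1,-1,-1,-1,-1,-1,-1,-1,-1,-1])

```text
time: 2.65
tool_pos: [0.5033, 0.2569, 0.0653]
tool_rot: [0.69, -0.689, 0.155, -0.156]
contact_force: [0.1, 0.5, 0.3]
gripper_width: 1.001
```

```bash
python3 look.py w2; python3 - <<'E'
from plant import cams
import cv2
f=cams.grab_frame("side")["image"][:,:,::-1]
cv2.imwrite("pics/s2.png",cv2.resize(f[60:300,200:460],None,fx=2.3,fy=2.3))
E
```

```text
2.65 [0.50325253 0.25687803 0.06526288] [[0.9029, 0.0014, 0.4298], [-0.4298, 0.0005, 0.9029], [0.0011, -1.0, 0.0011]] zang 64.54228812337216 [0.13967705 0.54680568 0.28171083] [ 0.34  0.09  1.89  0.    1.16 -0.79] 1.0011148456870815
```

View pics/w2.png

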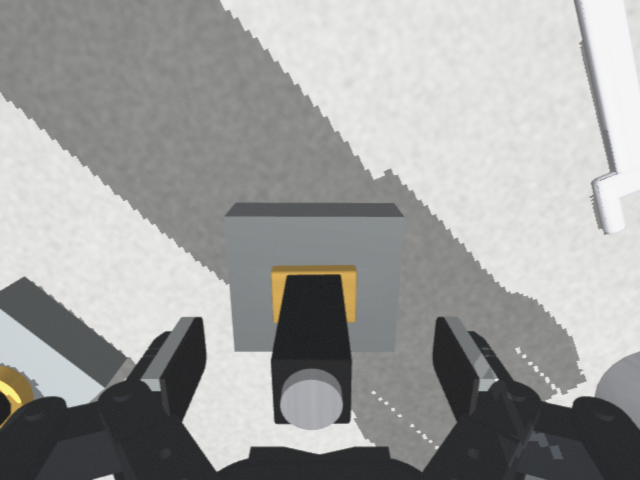

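View pics/s2.png

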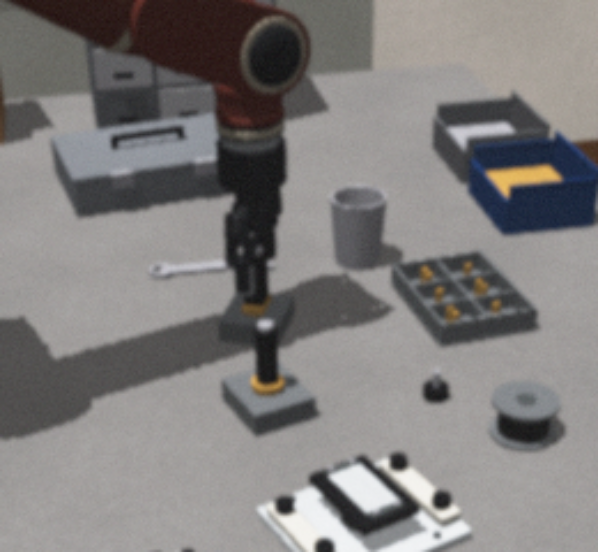

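```bash
python3 - <<'E'
from h import *; import pickle
K,R,t,st=pickle.load(open("w2.pkl","rb")); T=toolR(st)
for nm,q,z in (("rest",[(225,216),(403,216),(398,351),(235,351)],.026),("handle",[(272,357),(351,357),(351,422),(273,422)],.098),("button",[(312,399)],.103)):
    p=inter(K,R,t,q,z); print(nm,p.mean(0).round(4),"tool-frame off",(T.T@(p.mean(0)-st["tool_pos"])).round(4))
E
```

```text
rest [0.503  0.2562 0.026 ] tool-frame off [-0.      0.0393 -0.0007]
handle [0.5019 0.2563 0.098 ] tool-frame off [-0.001  -0.0327 -0.0011]
button [0.5008 0.257  0.103 ] tool-frame off [-0.0022 -0.0377 -0.0009]
```

Request:
play_rows([
  [0,0,-0.15],
  [0,0,0],
  [0,0,0],
  [0,0,0],
  [0,0,0],
  [0,0,0],
  [0,0,0],
  [0,0,0],
], yaw=[0,0,0,0,0,0,0,0], grip=[-1,-0.5,0,0.4,1,1,1,1])

```text
time: 3.55
tool_pos: [0.5021, 0.2549, 0.0645]
tool_rot: [0.69, -0.69, 0.156, -0.156]
contact_force: [0.6, -0.0, 0.4]
gripper_width: 0.277
```

```bash
python3 look.py w3
```

```text
3.55 [0.50212862 0.25492772 0.06445435] [[0.9025, 0.0004, 0.4307], [-0.4307, 0.0001, 0.9025], [0.0003, -1.0, 0.0003]] zang 64.48844453298521 [ 0.61625133 -0.01609601  0.37365479] [ 0.34  0.09  1.89  0.    1.16 -0.79] 0.27688244053418204
```

View pics/w3.png

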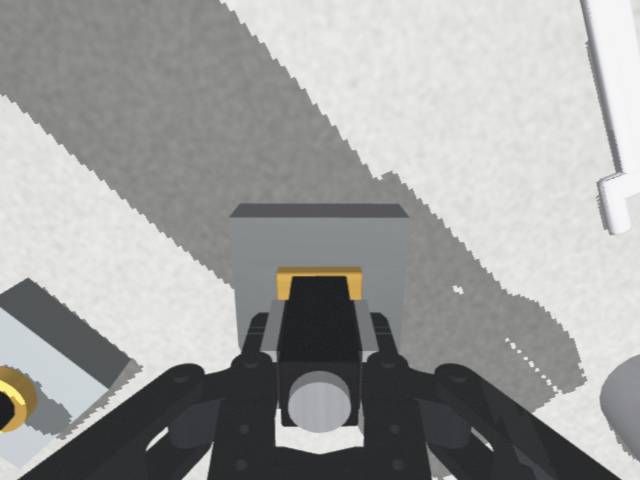

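Request:
play_rows([
  [0,-0.5,0],
  [0,-1,0],
  [0,-1.5,0],
  [0,-2,0],
  [0,-3,0],
  [0,-3,0],
  [0,-3,0],
  [0,-2,0],
  [0,0,0],
  [0,0,0],
], yaw=[0,0,0,0,0,0,0,0,0,0], grip=[1,1,1,1,1,1,1,1,1,1])

```text
time: 4.6
tool_pos: [0.5018, 0.2548, 0.2247]
tool_rot: [0.69, -0.69, 0.156, -0.156]
contact_force: [-0.4, 0.2, -4.5]
gripper_width: 0.274
```

```bash
python3 look.py w4
```

```text
4.6 [0.50182778 0.25481989 0.22468915] [[0.9025, 0.0006, 0.4307], [-0.4307, 0.0002, 0.9025], [0.0005, -1.0, 0.0005]] zang 64.4905654787683 [-0.42877785  0.2414173  -4.50073466] [ 0.34 -0.08  1.78 -0.    1.45 -0.79] 0.27350612059772755
```

View pics/w4.png

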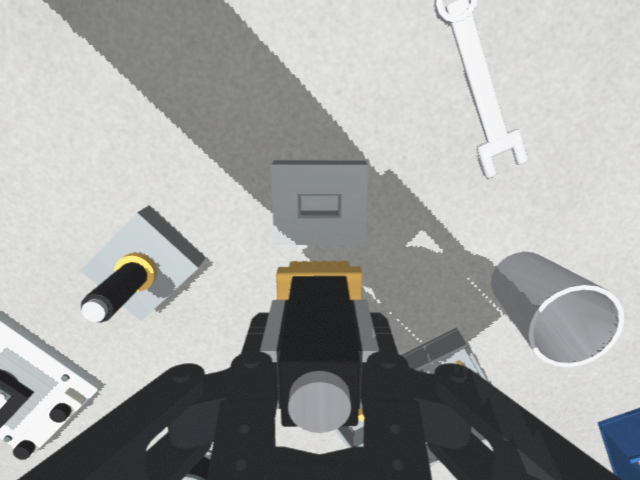

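Request:
play_rows([
  [0.8,0,-1.4],
  [1.7,0,-2.9],
  [1.7,0,-2.9],
  [1.7,0,-2.9],
  [1.7,0,-2.9],
  [1.7,0,-2.9],
  [1.7,0,-2.9],
  [1.7,0,-2.9],
  [1.7,0,-2.9],
  [1.7,0,-2.9],
  [1.7,0,-2.9],
  [1.6,0,-2.83],
], yaw=[0,0,0,0,0,0,0,0,0,0,0,0], grip=[1,1,1,1,1,1,1,1,1,1,1,1])

```text
time: 5.85
tool_pos: [0.5325, -0.1305, 0.2223]
tool_rot: [0.69, -0.69, 0.158, -0.155]
contact_force: [0.5, 1.2, -3.2]
gripper_width: 0.273
```

Request:
play_rows([
  [0,-0.6,0],
  [0,-0.6,0],
  [0,-0.6,0],
  [0,-0.6,0],
  [0,0,0],
  [0,0,0],
  [0,0,0],
  [0,0,0],
  [0,0,0],
], yaw=[-6,-8,-8,-8,-8,-7.4,0,0,0], grip=[1,1,1,1,1,1,1,1,1])

```text
time: 6.75
tool_pos: [0.5334, -0.1287, 0.2475]
tool_rot: [0.697, -0.696, -0.121, 0.122]
contact_force: [0.4, 0.7, -3.9]
gripper_width: 0.277
```

```bash
python3 look.py w5; python3 - <<'E'
import cv2
im=cv2.imread("pics/w4.png")
cv2.imwrite("pics/c5.png",cv2.resize(im[150:320,260:380],None,fx=3.5,fy=3.5,interpolation=cv2.INTER_CUBIC))
E
```

```text
6.75 [ 0.53342567 -0.12874432  0.24747967] [[0.941, -0.0014, -0.3383], [0.3383, 0.0004, 0.941], [-0.0012, -1.0, 0.0008]] zang 109.77232092763572 [ 0.42065757  0.66936092 -3.85357028] [-0.37 -0.13  1.78 -0.    1.49 -2.29] 0.27740178987495795
```

View pics/w5.png

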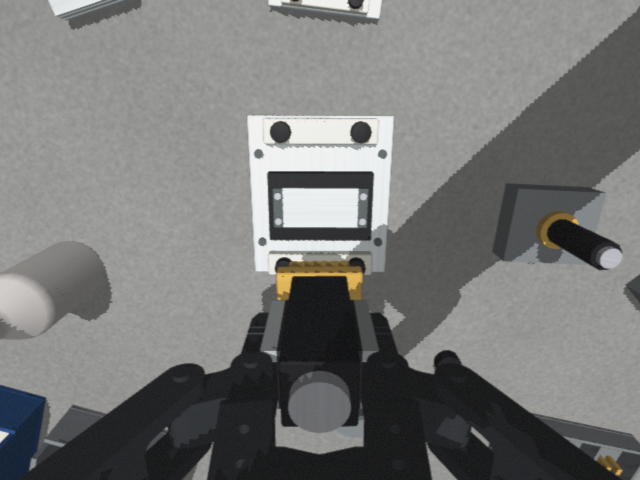

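View pics/c5.png

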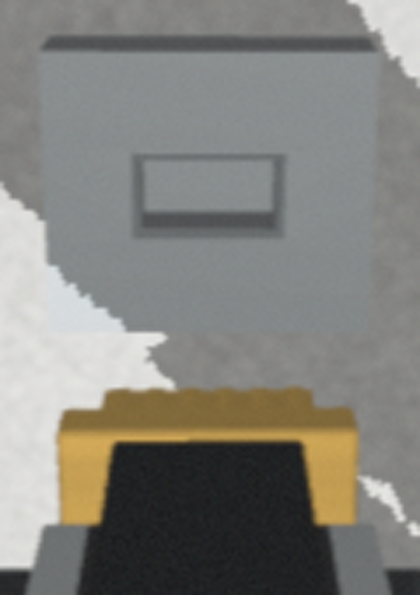

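```bash
python3 - <<'E'
import cv2
im=cv2.imread("pics/w5.png")
cv2.imwrite("pics/c6.png",cv2.resize(im[105:285,240:400],None,fx=4.5,fy=4.5,interpolation=cv2.INTER_CUBIC)[:600*9//9])
cv2.imwrite("pics/c6.png",cv2.resize(im[105:235,240:400],None,fx=4.5,fy=4.5,interpolation=cv2.INTER_CUBIC))
cv2.imwrite("pics/c7.png",cv2.resize(im[160:285,240:400],None,fx=4.5,fy=4.5,interpolation=cv2.INTER_CUBIC))
E
```

```text
(no output)
```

View pics/c6.png

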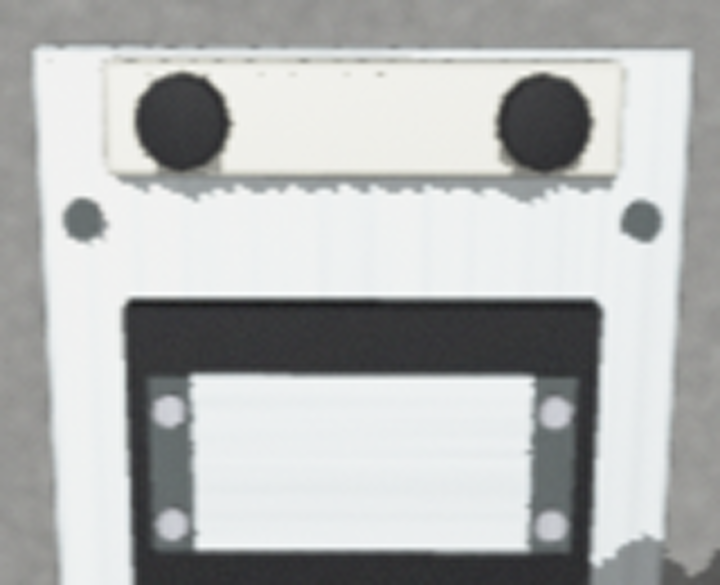

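View pics/c7.png

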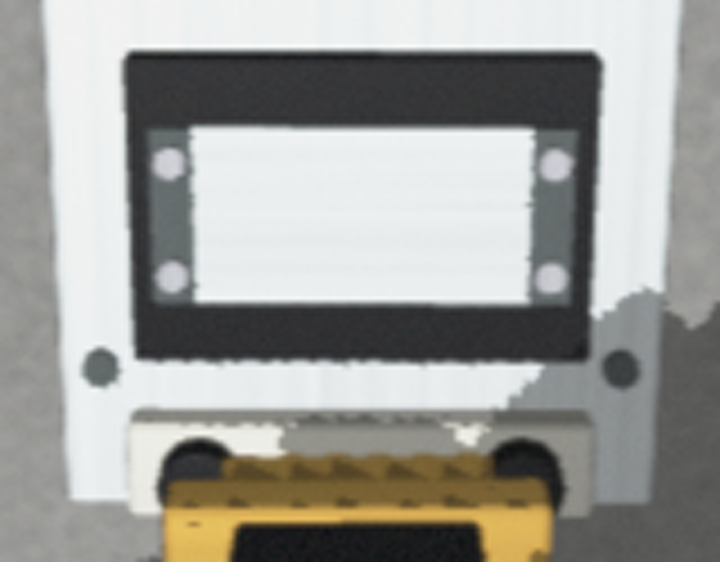

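```bash
python3 - <<'E'
from h import *; import pickle
def rep(nm,q,z,L):
    K,R,t,st=L; T=toolR(st); p=inter(K,R,t,q,z)
    # centre via diagonals
    o=(T.T@(p.mean(0)-st["tool_pos"]))
    e=[np.linalg.norm(p[(i+1)%4]-p[i])*1e3 for i in range(4)]
    a=p[1]-p[0]+p[2]-p[3]; b=p[1]+p[2]-p[0]-p[3]
    print(nm,z,"tool off mm",(o*1e3).round(1),"world",p.mean(0).round(4),"lens",np.round(e,1),"ang %.2f"%np.degrees(np.arctan2(b[1],b[0])))
L=pickle.load(open("w4.pkl","rb"))
rep("rest",crop([(40,50),(378,50),(370,331),(48,332)],3.5,260,150),.026,L)
rep("pocket",crop([(133,154),(286,154),(284,238),(134,238)],3.5,260,150),.026,L)
L=pickle.load(open("w5.pkl","rb"))
rep("base",np.vstack([crop([(33,50),(692,50)],4.5,240,105),crop([(652,502),(69,502)],4.5,240,160)]),.012,L)
rep("holes",np.vstack([crop([(84,220),(641,220)],4.5,240,105),crop([(620,370),(101,368)],4.5,240,160)]),.012,L)
for z in (.044,.048,.052,.056):
  rep("platen",crop([(124,53),(603,53),(588,358),(135,358)],4.5,240,160),z,L)
  rep("tag",crop([(190,126),(535,127),(531,304),(194,302)],4.5,240,160),z,L)
E
```

```text
rest 0.026 tool off mm [  0.4 198.7   1.1] world [0.5028 0.2557 0.026 ] lens [79.1 69.8 80.5 70.1] ang 64.58
pocket 0.026 tool off mm [  0.7 198.7   1.2] world [0.503  0.2556 0.026 ] lens [36.7 20.9 36.7 20.9] ang 64.48
base 0.012 tool off mm [  3.1 235.5   0.8] world [ 0.5358 -0.1268  0.012 ] lens [128.4 147.9 128.9 147.9] ang 109.75
holes 0.012 tool off mm [  3.9 235.5   0.9] world [ 0.5365 -0.1265  0.012 ] lens [111.7  84.4 111.9  83.9] ang 109.64
platen 0.044 tool off mm [  2.6 203.5   1. ] world [ 0.5353 -0.1268  0.044 ] lens [88.9 59.8 88.9 59.8] ang 109.75
tag 0.044 tool off mm [  3.9 203.5   1. ] world [ 0.5365 -0.1264  0.044 ] lens [64.9 34.8 65.5 34.6] ang 109.49
platen 0.048 tool off mm [  1.6 199.5   1. ] world [ 0.5344 -0.1272  0.048 ] lens [87.9 59.1 87.9 59.1] ang 109.75
tag 0.048 tool off mm [  2.9 199.5   1. ] world [ 0.5355 -0.1268  0.048 ] lens [64.1 34.4 64.7 34.2] ang 109.49
platen 0.052 tool off mm [  0.6 195.5   1. ] world [ 0.5334 -0.1275  0.052 ] lens [86.8 58.4 86.8 58.4] ang 109.75
tag 0.052 tool off mm [  1.9 195.5   1. ] world [ 0.5346 -0.1271  0.052 ] lens [63.4 34.  63.9 33.8] ang 109.49
platen 0.056 tool off mm [ -0.4 191.5   1. ] world [ 0.5325 -0.1279  0.056 ] lens [85.8 57.7 85.8 57.7] ang 109.75
tag 0.056 tool off mm [  0.8 191.5   1. ] world [ 0.5336 -0.1275  0.056 ] lens [62.6 33.6 63.1 33.4] ang 109.49
```

Request:
play_rows([
  [0.27,0,0],
  [0,1.5,0],
  [0,2.5,0],
  [0,2.5,0],
  [0,2.5,0],
  [0,1.5,0],
  [0,1.0,0],
  [0,0.5,0],
  [0,0,0],
  [0,0,0],
  [0,0,0],
], yaw=[0.1,0,0,0,0,0,0,0,0,0,0], grip=[1,1,1,1,1,1,1,1,1,1,1])

```text
time: 7.9
tool_pos: [0.5373, -0.128, 0.1297]
tool_rot: [-0.696, 0.697, 0.122, -0.121]
contact_force: [0.6, 1.7, -2.8]
gripper_width: 0.274
```

```bash
python3 look.py w6; python3 - <<'E'
from plant import cams
import cv2
f=cams.grab_frame("side")["image"][:,:,::-1]
cv2.imwrite("pics/s6.png",cv2.resize(f[180:330,290:430],None,fx=4,fy=4,interpolation=cv2.INTER_CUBIC))
im=cv2.imread("pics/w6.png")
cv2.imwrite("pics/c8.png",cv2.resize(im[150:340,200:440],None,fx=3.1,fy=3.1,interpolation=cv2.INTER_CUBIC))
E
```

```text
7.9 [ 0.53731893 -0.12799705  0.12972416] [[0.9409, 0.0023, -0.3386], [0.3386, -0.0009, 0.9409], [0.0019, -1.0, -0.0016]] zang 109.78918936945966 [ 0.55646004  1.66536943 -2.78756711] [-0.37 -0.02  1.89  0.    1.28 -2.28] 0.27405805975805353
```

View pics/c8.png

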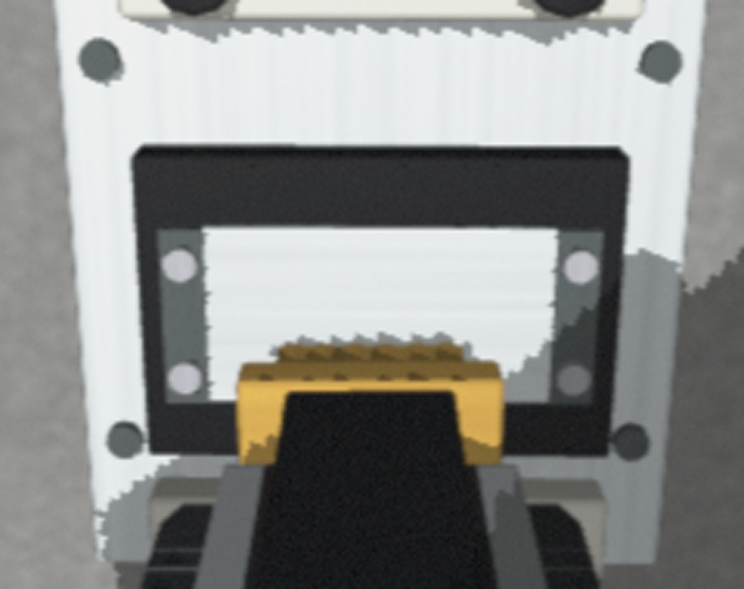

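View pics/s6.png

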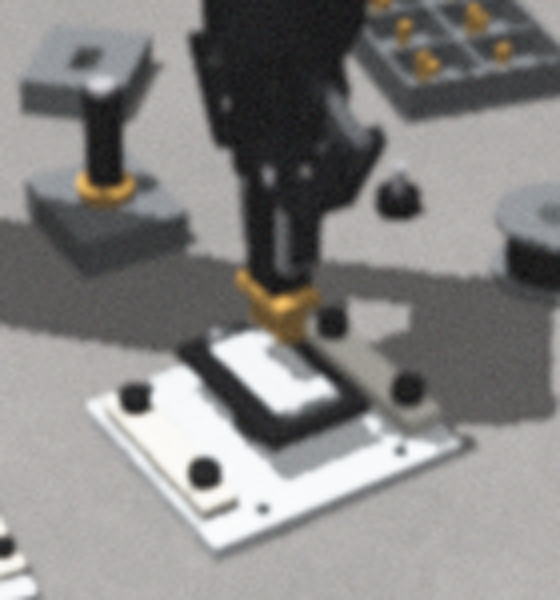

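```bash
cat > rep.py <<'E'
from h import *; import pickle
def rep(nm,q,z,L):
    K,R,t,st=L; T=toolR(st); p=inter(K,R,t,q,z)
    o=(T.T@(p.mean(0)-st["tool_pos"]))
    e=[np.linalg.norm(p[(i+1)%4]-p[i])*1e3 for i in range(4)]
    b=T.T@(p[1]+p[2]-p[0]-p[3])
    print(nm,z,"tool off mm",(o*1e3).round(1),"lens",np.round(e,1),"ang rel z %.2f"%np.degrees(np.arctan2(b[0],b[2])))
E
python3 - <<'E'
from rep import *
L=pickle.load(open("w6.pkl","rb"))
for z in (.044,.046,.048,.050):
  rep("platen",crop([(133,148),(628,149),(610,455),(150,455)],3.1,200,150),z,L)
  rep("tag",crop([(205,228),(556,229),(553,402),(207,402)],3.1,200,150),z,L)
rep("holes",crop([(100,60),(661,62),(631,441),(126,439)],3.1,200,150),.012,L)
# where does grasped die (far bottom edge) project: model with d
K,R,t,st=L;T=toolR(st)
for y0 in (.0565,):
  for off in ((.5,1.15),):
    pts=np.array([[off[0]*1e-3+sx*.007,y0,off[1]*1e-3+sz*.015] for sx in(-1,1) for sz in (-1,1)])
    W=(T@pts.T).T+st["tool_pos"]; c=(R@W.T).T+t; uv=(K@c.T).T; uv=uv[:,:2]/uv[:,2:]; print(((uv-[200,150]+.5)*3.1-.5).round(0).tolist())
E
```

```text
platen 0.044 tool off mm [-1.6 85.7  2. ] lens [88.3 60.6 89.3 60.9] ang rel z 0.03
tag 0.044 tool off mm [ 0.2 85.7  2. ] lens [63.9 34.5 66.2 34.7] ang rel z 0.05
platen 0.046 tool off mm [-2.3 83.7  1.9] lens [87.4 60.1 88.5 60.3] ang rel z 0.03
tag 0.046 tool off mm [-0.5 83.7  2. ] lens [63.4 34.2 65.6 34.4] ang rel z 0.05
platen 0.048 tool off mm [-3.1 81.7  1.9] lens [86.6 59.5 87.7 59.8] ang rel z 0.03
tag 0.048 tool off mm [-1.3 81.7  1.9] lens [62.8 33.9 64.9 34.1] ang rel z 0.05
platen 0.05 tool off mm [-3.8 79.7  1.9] lens [85.8 59.  86.8 59.2] ang rel z 0.03
tag 0.05 tool off mm [-2.1 79.7  1.9] lens [62.2 33.6 64.3 33.8] ang rel z 0.05
holes 0.012 tool off mm [ -0.6 117.7   2. ] lens [112.2  83.9 112.1  83.9] ang rel z 0.20
[[284.0, 342.0], [469.0, 342.0], [286.0, 421.0], [467.0, 421.0]]
```

```bash
python3 - <<'E'
from rep import *
K,R,t,st=pickle.load(open("w6.pkl","rb"));T=toolR(st)
M=np.linalg.inv(np.vstack([np.c_[R,t],[0,0,0,1]])); G=np.eye(4);G[:3,:3]=T;G[:3,3]=st["tool_pos"]
print((np.linalg.inv(G)@M).round(5)); print(K)
E
```

```text
[[ 2.3000e-04  9.4684e-01  3.2171e-01 -8.1640e-02]
 [ 4.8000e-04 -3.2171e-01  9.4684e-01 -1.3092e-01]
 [ 1.0000e+00 -6.0000e-05 -5.3000e-04  2.1000e-04]
 [ 0.0000e+00  0.0000e+00  0.0000e+00  1.0000e+00]]
[[399.891764     0.         319.04467314]
 [  0.         399.891764   238.54370057]
 [  0.           0.           1.        ]]
```

```bash
cat > fit.py <<'E'
from h import *
from scipy.optimize import least_squares
M0=np.array([[0.000231,0.9466818,0.3221701,-0.0820953],[0.000916,-0.3221702,0.9466813,-0.1309201],[0.9999996,0.0000765,-0.0009417,0.0006],[0,0,0,1]])
MI=np.linalg.inv(M0); K=np.array([[399.8918,0,319.0447],[0,399.8918,238.5437],[0,0,1]])
def quad(a,b): return [(-a/2,-b/2),(-a/2,b/2),(a/2,b/2),(a/2,-b/2)]   # (x,z): far-left.. order TL,TR,BR,BL
def proj(xz,y,p):  # y: depth below TCP; p: x,z,yaw
    c,s=np.cos(p[2]),np.sin(p[2]); q=np.array(xz)
    P=np.c_[p[0]+c*q[:,0]+s*q[:,1],np.full(len(q),y),p[1]-s*q[:,0]+c*q[:,1]]
    C=P@MI[:3,:3].T+MI[:3,3]; u=C@K.T; return u[:,:2]/u[:,2:]
def solve(groups,H0,fixh=None):
    # groups: (uv, xz, height or None for tag height)
    def res(v):
        h=fixh if fixh else v[4]
        return np.concatenate([(proj(xz,v[3]-(h+dz if z is None else z),v[:3])-uv).ravel() for uv,xz,z,dz in groups]+[[ (v[3]-H0)*500]])
    s=least_squares(res,[0,0,0,H0,.05]); return s.x,np.abs(s.fun).max()
E
python3 - <<'E'
from fit import *
np.set_printoptions(suppress=True)
rest=crop([(40,50),(378,50),(370,331),(48,332)],3.5,260,150); pk=crop([(133,154),(286,154),(284,238),(134,238)],3.5,260,150)
print("w4",*solve([(rest,quad(.07,.08),.026,0)],.2247))
b=np.vstack([crop([(33,50),(692,50)],4.5,240,105),crop([(652,502),(69,502)],4.5,240,160)])
ho=np.vstack([crop([(84,220),(641,220)],4.5,240,105),crop([(620,370),(101,368)],4.5,240,160)])
tg=crop([(190,126),(535,127),(531,304),(194,302)],4.5,240,160); pl=crop([(124,53),(603,53),(588,358),(135,358)],4.5,240,160)
w5=[(b,quad(.15,.13),.012,0),(ho,quad(.084,.112),.012,0),(tg,quad(.034,.064),None,0)]
print("w5",*solve(w5,.2475))
tg6=crop([(205,228),(556,229),(553,402),(207,402)],3.1,200,150); ho6=crop([(100,60),(661,62),(631,441),(126,439)],3.1,200,150)
w6=[(ho6,quad(.084,.112),.012,0),(tg6,quad(.034,.064),None,0)]
print("w6",*solve(w6,.1285))
E
```

```text
w4 [ 0.00058791  0.0005396  -0.00080791  0.22501892  0.05      ] 0.5560320618222363
w5 [0.00355868 0.00113851 0.00192542 0.24907413 0.04671467] 1.0134563553550606
w6 [-0.00110668  0.00228533  0.00289896  0.12912542  0.04612385] 1.1688212442151666
```

Request:
play_rows([
  [-0.17,0,0.17],
  [0,0.3,0],
  [0,0,0],
  [0,0,0],
], yaw=[0,0,0,0], grip=[1,1,1,1])

```text
time: 8.4
tool_pos: [0.5341, -0.1266, 0.125]
tool_rot: [0.697, -0.697, -0.121, 0.122]
contact_force: [-0.1, 0.1, -4.0]
gripper_width: 0.272
```

```bash
python3 look.py w7;python3 - <<'E'
import cv2
im=cv2.imread("pics/w7.png")
cv2.imwrite("pics/c9.png",cv2.resize(im[150:340,200:440],None,fx=3.1,fy=3.1,interpolation=cv2.INTER_CUBIC))
E
```

```text
8.4 [ 0.53406161 -0.12657825  0.12501812] [[0.9409, -0.0005, -0.3386], [0.3386, 0.0002, 0.9409], [-0.0004, -1.0, 0.0003]] zang 109.78993435371336 [-0.09121405  0.06373037 -4.02099587] [-0.37 -0.03  1.89 -0.    1.27 -2.28] 0.27225396390288265
```

View pics/c9.png

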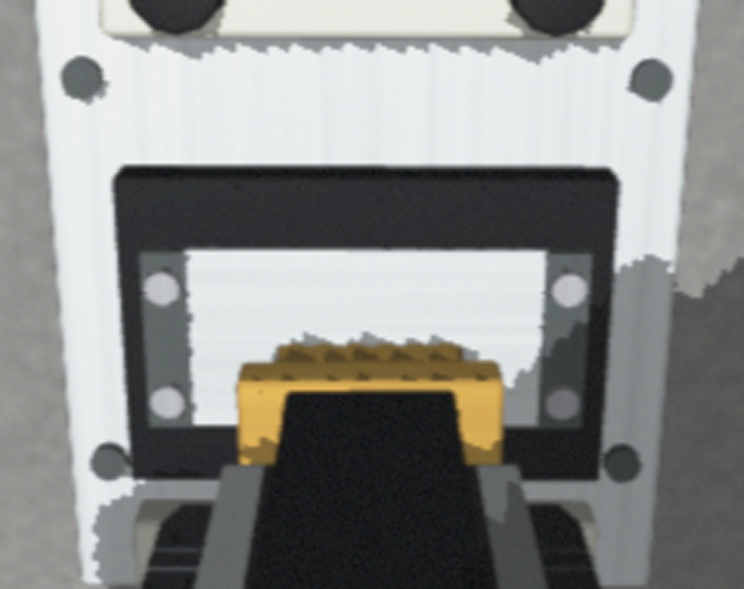

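```bash
python3 - <<'E'
from fit import *
np.set_printoptions(suppress=True,precision=5)
C=lambda q:crop(q,3.1,200,150)
w7=[(C([(82,77),(651,79),(622,463),(109,461)]),quad(.084,.112),.012,0),(C([(187,250),(546,250),(541,426),(190,426)]),quad(.034,.064),None,0)]
s,r=solve(w7,.125);print("w7",s,r)
# predicted die bottom and tag-bottom etc
for x in (.0006,):
  u=proj(quad(.014,.030),.0565,[x,.00054,0]); print((u-[200,150]+.5)*3.1-.5)
  u=proj(quad(.026,.038),.0285,[x,.00054,0]); print((u-[200,150]+.5)*3.1-.5)
E
```

```text
w7 [ 0.00152 -0.00041  0.0032   0.12418  0.04603] 1.0587851561608659
[[278.74937 344.8011 ]
 [463.02774 344.82488]
 [461.01532 422.94719]
 [280.7654  422.91323]]
[[234.9784  380.04268]
 [506.68755 380.08502]
 [500.43238 543.16555]
 [241.24563 543.09306]]
```

Request:
play_rows([
  [0.09,0,-0.09],
  [0,0,0],
  [0,0,0],
  [0,0,0],
  [0,0,0],
  [0,0,0],
], yaw=[0,0,0,0,0,0], grip=[1,1,1,1,1,1])

```text
time: 9.05
tool_pos: [0.5354, -0.1272, 0.1253]
tool_rot: [-0.697, 0.697, 0.122, -0.121]
contact_force: [0.3, -0.2, -4.0]
gripper_width: 0.272
```

```bash
python3 look.py w8;python3 - <<'E'
import cv2
im=cv2.imread("pics/w8.png")
cv2.imwrite("pics/c10.png",cv2.resize(im[150:340,200:440],None,fx=3.1,fy=3.1,interpolation=cv2.INTER_CUBIC))
E
```

```text
9.05 [ 0.53544884 -0.12721205  0.12534652] [[0.9409, 0.0001, -0.3386], [0.3386, -0.0, 0.9409], [0.0, -1.0, -0.0001]] zang 109.78929184480927 [ 0.30153779 -0.20356609 -3.97697078] [-0.37 -0.02  1.89 -0.    1.27 -2.28] 0.2720223278183386
```

View pics/c10.png

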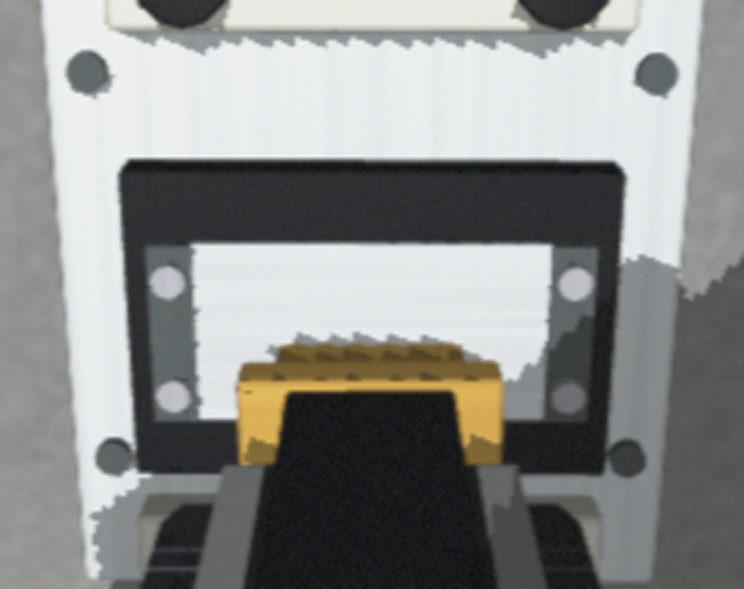

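```bash
python3 - <<'E'
from fit import *
np.set_printoptions(suppress=True,precision=5)
C=lambda q:crop(q,3.1,200,150)
g=[(C([(88,72),(657,74),(627,458),(115,457)]),quad(.084,.112),.012,0),(C([(192,243),(552,244),(547,420),(196,420)]),quad(.034,.064),None,0)]
for G in (g,g[:1],g[1:]):
  print(*solve(G,.125,fixh=None if G is g else .0465))
E
```

```text
[0.00052 0.00069 0.00279 0.12441 0.04578] 1.0932937861845176
[0.00081 0.0007  0.00315 0.12484 0.05   ] 0.18643691029797083
[0.      0.00069 0.0017  0.12414 0.05   ] 0.8448775909656092
```

Request:
play_rows([
  [0,0.4,0],
  [0,0.5,0],
  [0,0.5,0],
  [0,0.3,0],
  [0,0,0],
  [0,0,0],
  [0,0,0],
  [0,0,0],
], yaw=[0,0,0,0,0,0,0,0], grip=[1,1,1,1,1,1,1,1])

```text
time: 9.9
tool_pos: [0.5357, -0.1273, 0.1086]
tool_rot: [-0.696, 0.697, 0.122, -0.121]
contact_force: [0.2, -0.9, -3.2]
gripper_width: 0.275
```

```bash
python3 look.py w9;python3 - <<'E'
import cv2
im=cv2.imread("pics/w9.png")
cv2.imwrite("pics/c11.png",cv2.resize(im[150:340,200:440],None,fx=3.1,fy=3.1,interpolation=cv2.INTER_CUBIC))
E
```

```text
9.9 [ 0.53565207 -0.12726211  0.10864914] [[0.9409, 0.0006, -0.3386], [0.3386, -0.0002, 0.9409], [0.0005, -1.0, -0.0004]] zang 109.79283122705563 [ 0.22412932 -0.86354705 -3.1784538 ] [-0.37 -0.    1.9  -0.    1.24 -2.28] 0.27493335712526235
```

View pics/c11.png

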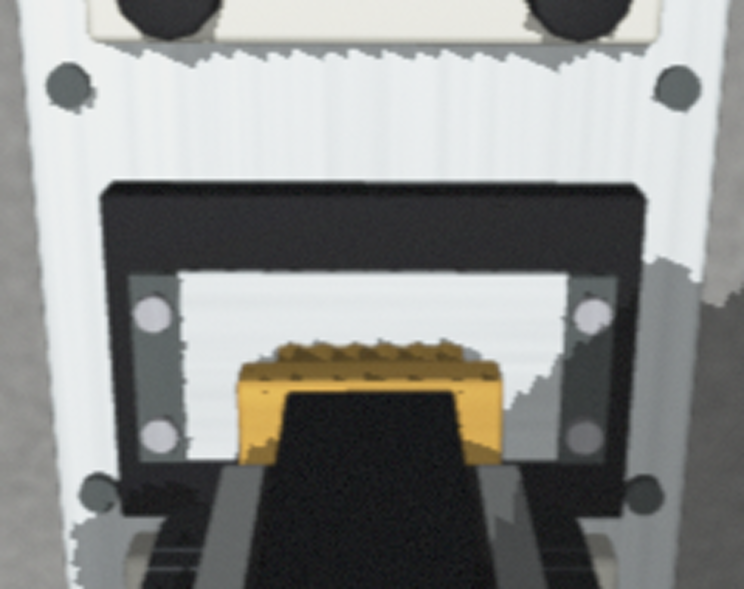

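Request:
play_rows([
  [0,0.15,0],
  [0,0.15,0],
  [0,0.1,0],
  [0,0,0],
  [0,0,0],
], yaw=[0,0,0,0,0], grip=[1,1,1,1,1])

```text
time: 10.45
tool_pos: [0.5354, -0.1272, 0.1042]
tool_rot: [0.697, -0.697, -0.121, 0.122]
contact_force: [0.4, 0.3, -3.8]
gripper_width: 0.274
```

Request:
play_rows([
  [0,0.1,0],
  [0,0,0],
  [0,0,0],
], yaw=[0,0,0], grip=[1,1,1])

```text
time: 10.75
tool_pos: [0.5355, -0.1272, 0.1034]
tool_rot: [-0.697, 0.697, 0.122, -0.121]
contact_force: [-0.2, 0.8, -3.9]
gripper_width: 0.274
```

Request:
play_rows([
  [0,0.1,0],
  [0,0,0],
  [0,0,0],
], yaw=[0,0,0], grip=[1,1,1])

```text
time: 11.05
tool_pos: [0.5356, -0.1272, 0.1027]
tool_rot: [-0.697, 0.697, 0.122, -0.121]
contact_force: [-1.1, 0.1, -1.0]
gripper_width: 0.274
```

Request:
play_rows([
  [0,0.1,0],
  [0,0,0],
  [0,0,0],
], yaw=[0,0,0], grip=[1,1,1])

```text
time: 11.35
tool_pos: [0.5356, -0.1273, 0.1018]
tool_rot: [-0.697, 0.697, 0.122, -0.121]
contact_force: [-1.4, 0.5, 1.5]
gripper_width: 0.277
```

Request:
play_rows([
  [0,0.1,0],
  [0,0,0],
  [0,0,0],
], yaw=[0,0,0], grip=[1,1,1])

```text
time: 11.65
tool_pos: [0.5357, -0.1273, 0.1009]
tool_rot: [-0.696, 0.697, 0.122, -0.121]
contact_force: [-1.8, 1.1, 3.7]
gripper_width: 0.272
```

Request:
play_rows([
  [0,0.1,0],
  [0,0,0],
  [0,0,0],
], yaw=[0,0,0], grip=[1,1,1])

```text
time: 11.95
tool_pos: [0.5357, -0.1273, 0.1001]
tool_rot: [-0.697, 0.697, 0.122, -0.121]
contact_force: [-3.6, 1.3, 6.4]
gripper_width: 0.277
```

Request:
play_rows([
  [0,0.05,0],
  [0,0.05,0],
  [0,0,0],
], yaw=[0,0,0], grip=[1,1,1])

```text
time: 12.25
tool_pos: [0.5358, -0.1273, 0.0994]
tool_rot: [-0.697, 0.697, 0.122, -0.121]
contact_force: [-2.7, 1.5, 8.2]
gripper_width: 0.27
```

Request:
play_rows([
  [-0.02,0.05,0],
  [0,0.05,0],
  [0,0,0],
], yaw=[0,0,0], grip=[1,1,1])

```text
time: 12.55
tool_pos: [0.5358, -0.1273, 0.0988]
tool_rot: [-0.697, 0.697, 0.122, -0.121]
contact_force: [-3.7, 1.8, 10.9]
gripper_width: 0.276
```

Request:
play_rows([
  [0,0,0],
  [0,0,0],
], yaw=[0,0], grip=[1,1])

```text
time: 12.75
tool_pos: [0.5358, -0.1273, 0.0989]
tool_rot: [-0.697, 0.697, 0.122, -0.121]
contact_force: [-4.5, 1.9, 9.0]
gripper_width: 0.268
```

```bash
python3 look.py w10;python3 - <<'E'
import cv2
from plant import readout
print(readout.state()["ft_torque"])
im=cv2.imread("pics/w10.png")
cv2.imwrite("pics/c12.png",cv2.resize(im[150:340,200:440],None,fx=3.1,fy=3.1,interpolation=cv2.INTER_CUBIC))
E
```

```text
12.75 [ 0.53580989 -0.12729076  0.09889491] [[0.9409, 0.0008, -0.3387], [0.3387, -0.0, 0.9409], [0.0008, -1.0, -0.0003]] zang 109.79480747422339 [-4.47589232  1.90249429  9.04711959] [-0.37  0.01  1.91  0.    1.22 -2.28] 0.2684975186084495
[0.41066961 0.85934469 0.00219161]
```

View pics/c12.png

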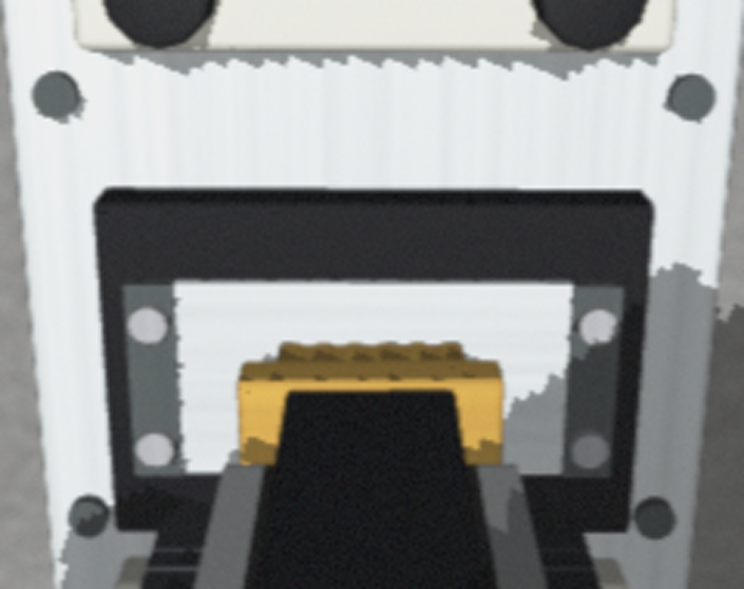

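Request:
play_rows([
  [0,0.03,0],
  [0,0,0],
  [0,0,0],
  [0,0,0],
  [0,0,0],
], yaw=[0,0,0,0,0], grip=[1,1,1,1,1])

```text
time: 13.3
tool_pos: [0.5358, -0.1273, 0.0987]
tool_rot: [-0.697, 0.697, 0.122, -0.121]
contact_force: [-4.8, 2.2, 10.8]
gripper_width: 0.273
```

Request:
play_rows([
  [0,0,0],
  [0,0,0],
], yaw=[0,0], grip=[1,1])

```text
time: 13.5
tool_pos: [0.5358, -0.1273, 0.0987]
tool_rot: [-0.697, 0.697, 0.122, -0.121]
contact_force: [-5.0, 1.7, 11.3]
gripper_width: 0.278
```

Request:
play_rows([
  [0,0,0],
  [0,0,0],
], yaw=[0,0], grip=[1,1])

```text
time: 13.7
tool_pos: [0.5358, -0.1273, 0.0987]
tool_rot: [-0.697, 0.697, 0.122, -0.121]
contact_force: [-4.9, 3.1, 10.3]
gripper_width: 0.273
```

Request:
play_rows([
  [0,0,0],
  [0,0,0],
], yaw=[0,0], grip=[1,1])

```text
time: 13.9
tool_pos: [0.5358, -0.1273, 0.0987]
tool_rot: [-0.697, 0.697, 0.122, -0.121]
contact_force: [-3.9, 2.5, 9.9]
gripper_width: 0.273
```

Request:
play_rows([
  [-0.03,0.02,0.02],
  [0,0,0],
  [0,0,0],
], yaw=[0,0,0], grip=[1,1,1])

```text
time: 14.2
tool_pos: [0.5358, -0.1273, 0.0987]
tool_rot: [-0.696, 0.697, 0.122, -0.121]
contact_force: [-3.2, 2.2, 10.0]
gripper_width: 0.271
```

Request:
play_rows([
  [0,0,0],
  [0,0,0],
], yaw=[0,0], grip=[1,1])

```text
time: 14.4
tool_pos: [0.5357, -0.1273, 0.0987]
tool_rot: [-0.696, 0.697, 0.122, -0.121]
contact_force: [-4.4, 1.8, 10.1]
gripper_width: 0.267
```

Request:
play_rows([
  [0,0,0],
  [0,0,0],
], yaw=[0,0], grip=[1,1])

```text
time: 14.6
tool_pos: [0.5357, -0.1273, 0.0987]
tool_rot: [-0.696, 0.697, 0.122, -0.121]
contact_force: [-4.7, 2.3, 10.8]
gripper_width: 0.279
```

Request:
play_rows([
  [0,0.03,0],
  [0,0,0],
  [0,0,0],
  [0,0,0],
  [0,0,0],
], yaw=[0,0,0,0,0], grip=[1,1,1,1,1])

```text
time: 15.1
tool_pos: [0.5358, -0.1273, 0.0985]
tool_rot: [-0.696, 0.697, 0.122, -0.121]
contact_force: [-4.3, 2.6, 11.5]
gripper_width: 0.275
```

Request:
play_rows([
  [0,0,0],
  [0,0,0],
  [0,0,0],
], yaw=[0,0,0], grip=[1,1,1])

```text
time: 15.4
tool_pos: [0.5358, -0.1273, 0.0985]
tool_rot: [-0.696, 0.697, 0.122, -0.121]
contact_force: [-3.6, 2.3, 11.5]
gripper_width: 0.273
```

Request:
play_rows([
  [0,0,0],
  [0,0,0],
  [0,0,0],
], yaw=[0,0,0], grip=[1,1,1])

```text
time: 15.7
tool_pos: [0.5357, -0.1273, 0.0985]
tool_rot: [-0.696, 0.697, 0.122, -0.121]
contact_force: [-4.0, 3.0, 10.1]
gripper_width: 0.277
```

Request:
play_rows([
  [0,0,0],
  [0,0,0],
  [0,0,0],
  [0,0,0],
  [0,0,0],
  [0,0,0],
], yaw=[0,0,0,0,0,0], grip=[1,1,1,1,1,1])

```text
time: 16.3
tool_pos: [0.5358, -0.1273, 0.0985]
tool_rot: [-0.696, 0.697, 0.122, -0.121]
contact_force: [-3.9, 2.3, 11.3]
gripper_width: 0.27
```

Request:
play_rows([
  [0,0,0],
  [0,0,0],
  [0,0,0],
  [0,0,0],
  [0,0,0],
  [0,0,0],
  [0,0,0],
  [0,0,0],
], yaw=[0,0,0,0,0,0,0,0], grip=[1,1,1,1,1,1,1,1])

```text
time: 17.1
tool_pos: [0.5357, -0.1273, 0.0985]
tool_rot: [-0.696, 0.697, 0.122, -0.121]
contact_force: [-4.1, 2.6, 11.6]
gripper_width: 0.274
```

Request:
play_rows([
  [0.01,-0.1,0],
  [0.01,-0.1,-0.01],
  [0.01,-0.1,0],
  [0.01,-0.1,-0.01],
  [0.01,-0.1,0],
  [0,-0.1,0],
  [0,-0.1,0],
  [0,-0.2,0],
  [0,-0.3,0],
  [0,-0.4,0],
  [0,0,0],
  [0,0,0],
], yaw=[0,0,0,0,0,0,0,0,0,0,0,0], grip=[1,1,1,1,1,1,1,1,1,1,1,1])

```text
time: 18.3
tool_pos: [0.5354, -0.1272, 0.1126]
tool_rot: [-0.697, 0.697, 0.122, -0.121]
contact_force: [0.4, -0.7, -3.4]
gripper_width: 0.268
```

```bash
python3 look.py w11;python3 - <<'E'
import cv2
im=cv2.imread("pics/w11.png")
cv2.imwrite("pics/c13.png",cv2.resize(im[150:340,200:440],None,fx=3.1,fy=3.1,interpolation=cv2.INTER_CUBIC))
E
```

```text
18.3 [ 0.53544461 -0.12720861  0.11256875] [[0.9409, 0.0001, -0.3386], [0.3386, -0.0001, 0.9409], [0.0001, -1.0, -0.0001]] zang 109.79035987983144 [ 0.37751429 -0.73412651 -3.4498578 ] [-0.37 -0.01  1.9  -0.    1.25 -2.28] 0.2683757004614665
```

View pics/c13.png

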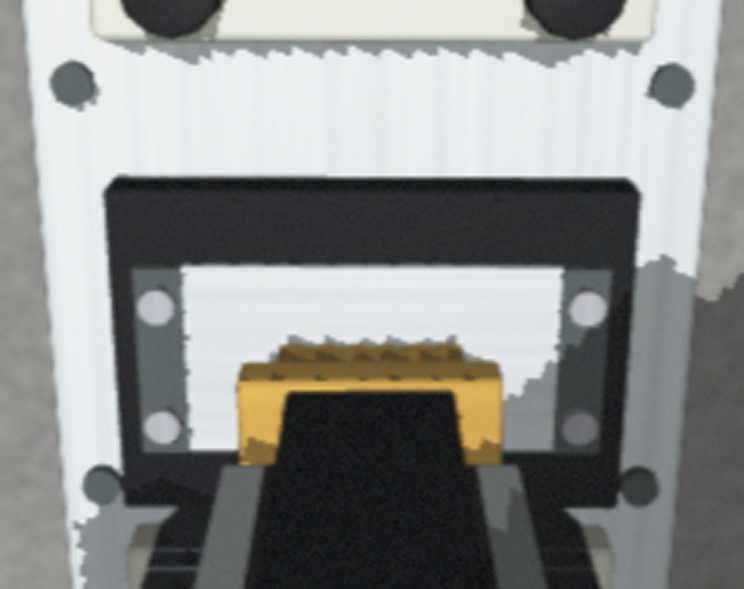

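Request:
play_rows([
  [0,-1,0],
  [0,-2,0],
  [0,-3,0],
  [0,-3,0],
  [0,-2,0],
  [0,-0.5,0],
  [0,0,0],
  [0,0,0],
  [0,0,0],
  [0,0,0],
  [0,0,0],
  [0,0,0],
], yaw=[0,0,0,0,6,8,8,8,8,7.3,0,0], grip=[1,1,1,1,1,1,1,1,1,1,1,1])

```text
time: 19.55
tool_pos: [0.5355, -0.1272, 0.228]
tool_rot: [-0.69, 0.69, -0.155, 0.155]
contact_force: [-0.3, -0.4, -3.6]
gripper_width: 0.273
```

Request:
play_rows([
  [-0.8,0,1.4],
  [-1.7,0,2.9],
  [-1.7,0,2.9],
  [-1.7,0,2.9],
  [-1.7,0,2.9],
  [-1.7,0,2.9],
  [-1.7,0,2.9],
  [-1.7,0,2.9],
  [-1.7,0,2.9],
  [-1.7,0,2.9],
  [-1.7,0,2.9],
  [-1.6,0,2.6],
], yaw=[0,0,0,0,0,0,0,0,0,0,0,0], grip=[1,1,1,1,1,1,1,1,1,1,1,1])

```text
time: 20.75
tool_pos: [0.5015, 0.2565, 0.2276]
tool_rot: [0.69, -0.69, 0.155, -0.155]
contact_force: [0.9, -0.1, -4.8]
gripper_width: 0.274
```

Request:
play_rows([
  [0,0,0],
  [0,0,0],
  [0,0,0],
  [0,0,0],
  [0,0,0],
  [0,0,0],
], yaw=[0,0,0,0,0,0], grip=[1,1,1,1,1,1])

```text
time: 21.35
tool_pos: [0.5026, 0.2536, 0.2276]
tool_rot: [0.69, -0.69, 0.156, -0.156]
contact_force: [0.7, -0.7, -3.1]
gripper_width: 0.271
```

```bash
python3 look.py w12;python3 - <<'E'
import cv2
im=cv2.imread("pics/w12.png")
cv2.imwrite("pics/c14.png",cv2.resize(im[150:320,260:380],None,fx=3.5,fy=3.5,interpolation=cv2.INTER_CUBIC))
E
```

```text
21.35 [0.50263817 0.25357659 0.22756253] [[0.9021, 0.0001, 0.4316], [-0.4316, 0.0, 0.9021], [0.0001, -1.0, 0.0]] zang 64.43098087302407 [ 0.72887353 -0.66154768 -3.06778208] [ 0.34 -0.09  1.77 -0.    1.45 -0.79] 0.2705621750553596
```

View pics/c14.png

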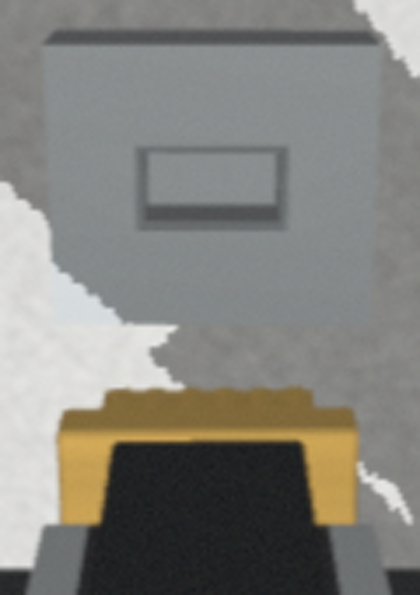

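```bash
python3 - <<'E'
from fit import *
np.set_printoptions(suppress=True,precision=5)
C=lambda q:crop(q,3.5,260,150)
for H,r,p in ((.2247,[(40,50),(378,50),(370,331),(48,332)],[(133,154),(286,154),(284,238),(134,238)]),(.2276,[(43,43),(380,43),(373,325),(53,325)],[(136,147),(288,147),(286,230),(138,230)])):
  print(*solve([(C(r),quad(.07,.08),.026,0)],H)); print(*solve([(C(r),quad(.07,.08),.026,0),(C(p),quad(.0205,.0365),.026,0)],H))
E
```

```text
[ 0.00059  0.00054 -0.00081  0.22502  0.05   ] 0.5560320618222363
[ 0.00066  0.00057 -0.00052  0.22484  0.05   ] 0.5662504764202367
[-0.00054  0.00132 -0.00264  0.22737  0.05   ] 0.5254459801499252
[-0.00052  0.0013  -0.00231  0.2273   0.05   ] 0.5154497962906248
```

Request:
play_rows([
  [-0.11,0,0.08],
  [0,1.5,0],
  [0,2.5,0],
  [0,3,0],
  [0,3,0],
  [0,2,0],
  [0,1,0],
  [0,0,0],
  [0,0,0],
  [0,0,0],
  [0,0,0],
  [0,0,0],
], yaw=[-0.1,0,0,0,0,0,0,0,0,0,0,0], grip=[1,1,1,1,1,1,1,1,1,1,1,1])

```text
time: 22.6
tool_pos: [0.5024, 0.2556, 0.0986]
tool_rot: [0.69, -0.689, 0.155, -0.156]
contact_force: [-0.4, 0.4, -3.5]
gripper_width: 0.271
```

```bash
python3 look.py w13;python3 - <<'E'
import cv2
im=cv2.imread("pics/w13.png")
cv2.imwrite("pics/c15.png",cv2.resize(im[180:380,210:430],None,fx=3,fy=3,interpolation=cv2.INTER_CUBIC))
E
```

```text
22.6 [0.50244679 0.25561452 0.09863094] [[0.9033, 0.0018, 0.4291], [-0.4291, 0.0007, 0.9033], [0.0013, -1.0, 0.0014]] zang 64.5894688664563 [-0.44815226  0.43618036 -3.54246732] [ 0.34  0.04  1.88  0.    1.22 -0.79] 0.27111503981483465
```

View pics/c15.png

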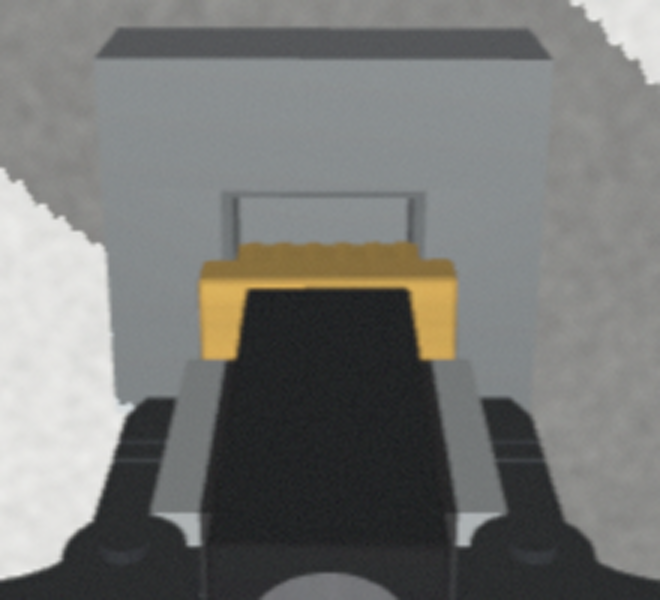

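Request:
play_rows([
  [0,0,-0.07],
  [0,0,0],
  [0,0,0],
  [0,0,0],
  [0,0,0],
  [0,0,0],
], yaw=[0,0,0,0,0,0], grip=[1,1,1,1,1,1])

```text
time: 23.25
tool_pos: [0.5015, 0.2547, 0.0975]
tool_rot: [-0.69, 0.69, -0.156, 0.156]
contact_force: [-0.5, 0.5, -4.2]
gripper_width: 0.273
```

```bash
python3 look.py w14;python3 - <<'E'
import cv2
im=cv2.imread("pics/w14.png")
cv2.imwrite("pics/c16.png",cv2.resize(im[180:380,210:430],None,fx=3,fy=3,interpolation=cv2.INTER_CUBIC))
E
```

```text
23.25 [0.50150722 0.25471412 0.09745618] [[0.9032, -0.0001, 0.4291], [-0.4291, -0.0, 0.9032], [-0.0, -1.0, -0.0001]] zang 64.58660623030279 [-0.51542655  0.45497013 -4.24197302] [ 0.34  0.04  1.88 -0.    1.22 -0.79] 0.2733045637670506
```

View pics/c16.png

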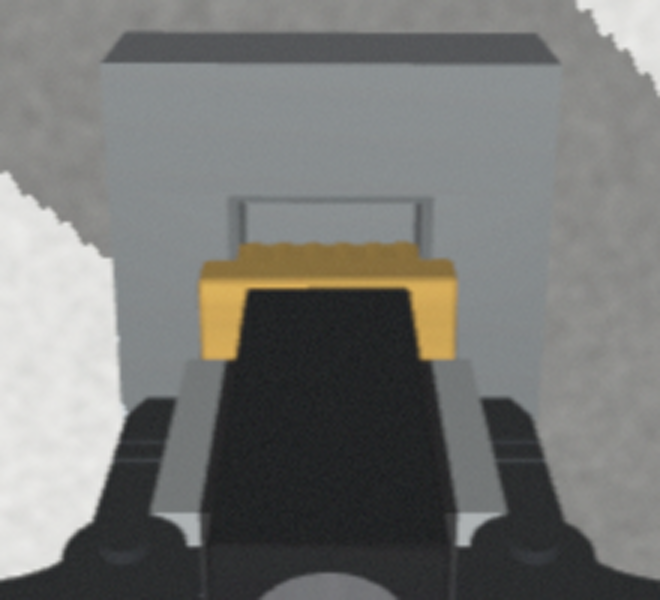

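```bash
python3 - <<'E'
from fit import *
np.set_printoptions(suppress=True,precision=5)
C=lambda q:crop(q,3,210,180)
# far corners + pocket far edge corners (pocket mouth 20.5x36.5 as measured in w4)
xz=[(-.035,-.04),(-.035,.04),(-.01045,-.01835),(-.01045,.01835)]
uv=C([(103,62),(560,62),(229,196),(433,196)])
for H in (.0965,.0975,.098): print(*solve([(uv,xz,.026,0)],H))
E
```

```text
[0.00119 0.00094 0.00036 0.09844 0.05   ] 0.9701506037510244
[0.0013  0.00094 0.00036 0.09883 0.05   ] 0.6627888302917634
[0.00135 0.00094 0.00036 0.09902 0.05   ] 0.5428755297652117
```

Request:
play_rows([
  [0.05,0,0.04],
  [0,0.3,0],
  [0,0.3,0],
  [0,0,0],
  [0,0,0],
  [0,0,0],
  [0,0,0],
], yaw=[0,0,0,0,0,0,0], grip=[1,1,1,1,1,1,1])

```text
time: 24.0
tool_pos: [0.5022, 0.2549, 0.0916]
tool_rot: [0.69, -0.69, 0.155, -0.156]
contact_force: [-0.1, 0.4, -4.0]
gripper_width: 0.273
```

```bash
python3 look.py w15;python3 - <<'E'
import cv2
im=cv2.imread("pics/w15.png")
cv2.imwrite("pics/c17.png",cv2.resize(im[180:380,210:430],None,fx=3,fy=3,interpolation=cv2.INTER_CUBIC))
E
```

```text
24.0 [0.50224393 0.25493676 0.09163355] [[0.9033, 0.0002, 0.4291], [-0.4291, 0.0001, 0.9033], [0.0002, -1.0, 0.0002]] zang 64.58945076798615 [-0.06894708  0.40819483 -3.9973865 ] [ 0.34  0.05  1.88 -0.    1.21 -0.79] 0.2730948474883487
```

View pics/c17.png

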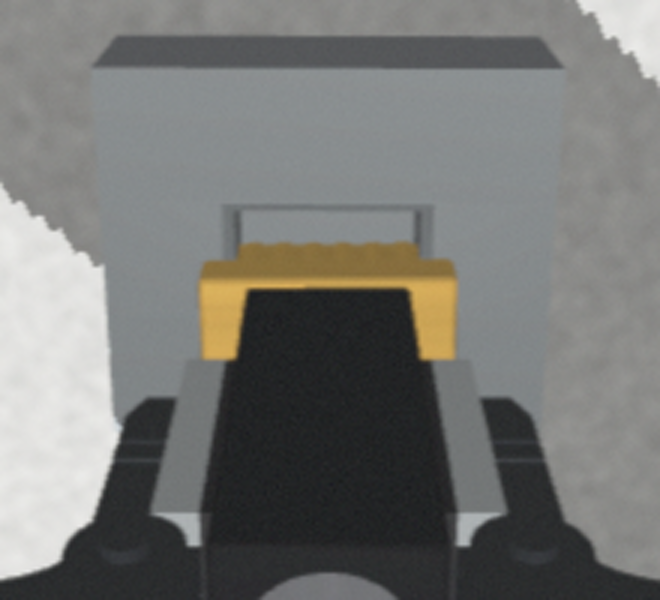

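Request:
play_rows([
  [0,0.3,0],
  [0,0.3,0],
  [0,0.3,0],
  [0,0.2,0],
  [0,0.2,0],
  [0,0,0],
  [0,0,0],
], yaw=[0,0,0,0,0,0,0], grip=[1,1,1,1,1,1,1])

```text
time: 24.75
tool_pos: [0.5022, 0.2549, 0.0785]
tool_rot: [-0.69, 0.69, -0.156, 0.156]
contact_force: [0.2, -0.4, -3.2]
gripper_width: 0.271
```

Request:
play_rows([
  [0,0.2,0],
  [0,0.2,0],
  [0,0.2,0],
  [0,0,0],
  [0,0,0],
], yaw=[0,0,0,0,0], grip=[1,1,1,1,1])

```text
time: 25.25
tool_pos: [0.5021, 0.2548, 0.0724]
tool_rot: [-0.69, 0.69, -0.156, 0.155]
contact_force: [-0.8, -0.9, -3.4]
gripper_width: 0.273
```

Request:
play_rows([
  [0,0.2,0],
  [0,0.2,0],
  [0,0,0],
  [0,0,0],
], yaw=[0,0,0,0], grip=[1,1,1,1])

```text
time: 25.65
tool_pos: [0.502, 0.2549, 0.0683]
tool_rot: [-0.69, 0.69, -0.156, 0.155]
contact_force: [-0.6, -0.1, -3.7]
gripper_width: 0.275
```

Smooth entry. I'll bring it to the floor in small steps.

Request:
play_rows([
  [0,0.15,0],
  [0,0.1,0],
  [0,0.1,0],
  [0,0,0],
  [0,0,0],
], yaw=[0,0,0,0,0], grip=[1,1,1,1,1])

```text
time: 26.15
tool_pos: [0.5021, 0.2549, 0.065]
tool_rot: [-0.69, 0.69, -0.156, 0.155]
contact_force: [1.0, -1.0, -3.4]
gripper_width: 0.272
```

Request:
play_rows([
  [0,0.05,0],
  [0,0,0],
  [0,0,0],
], yaw=[0,0,0], grip=[1,1,1])

```text
time: 26.45
tool_pos: [0.5022, 0.2549, 0.0645]
tool_rot: [0.69, -0.69, 0.156, -0.156]
contact_force: [0.7, 0.4, -3.0]
gripper_width: 0.278
```

Request:
play_rows([
  [0,0.05,0],
  [0,0,0],
  [0,0,0],
], yaw=[0,0,0], grip=[1,1,1])

```text
time: 26.75
tool_pos: [0.5022, 0.2549, 0.0645]
tool_rot: [-0.69, 0.69, -0.155, 0.156]
contact_force: [-1.7, -0.6, 1.7]
gripper_width: 0.273
```

Request:
play_rows([
  [0,0.03,0],
  [0,0,0],
  [0,0,0],
], yaw=[0,0,0], grip=[1,1,1])

```text
time: 27.05
tool_pos: [0.5023, 0.2549, 0.0645]
tool_rot: [-0.69, 0.69, -0.155, 0.156]
contact_force: [-4.7, -1.9, 5.5]
gripper_width: 0.272
```

Request:
play_rows([
  [0,-0.06,0],
  [0,0,0],
  [0,0,0],
  [0,0,0],
  [0,0,0],
  [0,0,0],
  [0,0,0],
  [0,0,0],
  [0,0,0],
], yaw=[0,0,0,0,0,0,0,0,0], grip=[1,1,0.2,0,-0.5,-1,-1,-1,-1])

```text
time: 27.95
tool_pos: [0.5022, 0.2549, 0.0643]
tool_rot: [0.69, -0.69, 0.155, -0.156]
contact_force: [0.6, -0.4, 0.6]
gripper_width: 1.001
```

```bash
python3 look.py w16
```

```text
27.95 [0.50216671 0.25490702 0.06431004] [[0.9033, 0.0001, 0.4291], [-0.4291, 0.0, 0.9033], [0.0001, -1.0, 0.0001]] zang 64.58946189184674 [ 0.59408651 -0.41324428  0.61662652] [ 0.34  0.09  1.89 -0.    1.16 -0.79] 1.0006117283455014
```

View pics/w16.png

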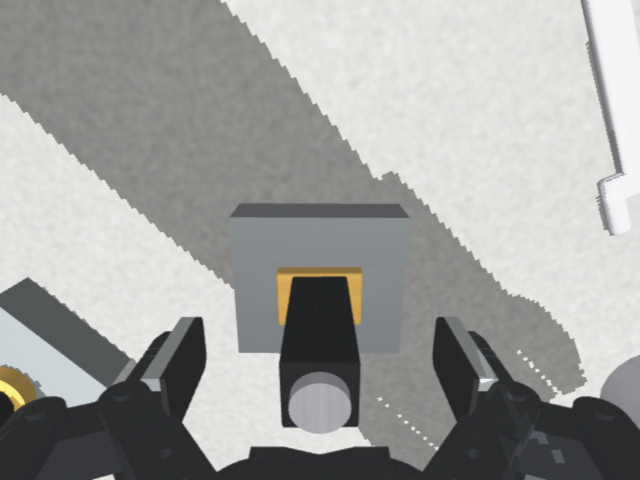

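The stamp stands upright and central in the rest, between the open jaws. I'll retreat straight up.

Request:
play_rows([
  [0,-1,0],
  [0,-2,0],
  [0,-3,0],
  [0,-3,0],
  [0,-3,0],
  [0,-3,0],
  [0,-2,0],
  [0,0,0],
  [0,0,0],
  [0,0,0],
  [0,0,0],
], yaw=[0,0,0,0,0,0,0,0,0,0,0], grip=[-1,-1,-1,-1,-1,-1,-1,-1,-1,-1,-1])

```text
time: 29.1
tool_pos: [0.5013, 0.2546, 0.2322]
tool_rot: [-0.689, 0.69, -0.157, 0.155]
contact_force: [0.3, -0.3, 0.5]
gripper_width: 1.0
```

```bash
python3 look.py w17; python3 - <<'E'
from plant import cams
import cv2
f=cams.grab_frame("side")["image"][:,:,::-1]
cv2.imwrite("pics/s17.png",cv2.resize(f[120:320,230:450],None,fx=3,fy=3,interpolation=cv2.INTER_CUBIC))
E
```

```text
29.1 [0.50125615 0.25457605 0.23220638] [[0.9032, -0.0033, 0.4292], [-0.4292, -0.0011, 0.9032], [-0.0025, -1.0, -0.0024]] zang 64.5849317879104 [ 0.33135564 -0.27748873  0.4877402 ] [ 0.34 -0.09  1.77  0.    1.46 -0.79] 0.9997571156591442
```

View pics/w17.png

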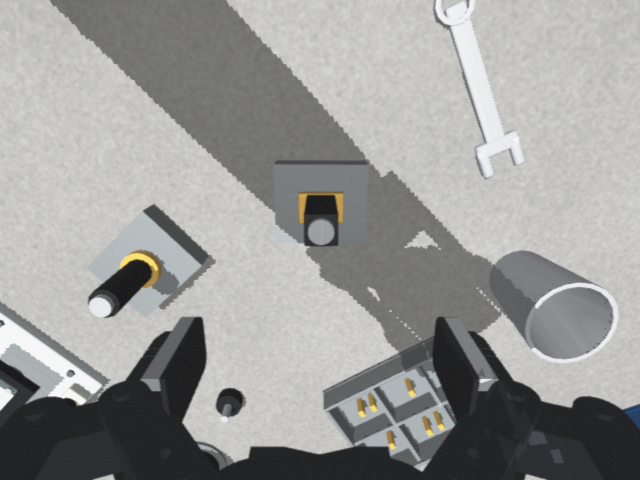

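View pics/s17.png

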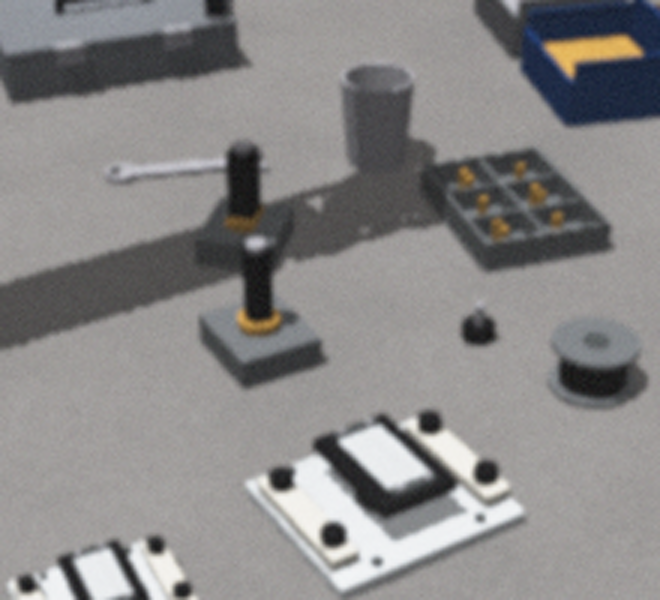

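The stamp stands upright in its rest, in the same place as at the start, and nothing else has moved. I'm handing in the job.

```bash
python3 - <<'E'
from plant import workorder
print(workorder.job_done())
E
```

```text
the job is handed in; nothing more can be done
None
```

I stamped the tag with the bar stamp, set the stamp back fully home in its own rest and handed the job in at about 29 s. I used the large white fixture and left the blue one, the small one and the round stamp alone.

- **Position:** just before pressing, the wrist camera showed the die within about 0.5 mm and 0.3° of the tag's middle and long side.
- **Force:** I built it up in steps of 1 mm or less and held it steady for about 2.3 s. Readings during the hold were 10.1 to 11.6 N. Adding about 4 N for the stamp's weight puts the press at roughly 14 to 15.6 N, averaging 15 N. No reading, which I took only between moves, came near 22 N.
- **Side load:** about 5 N of sideways force built up under load. The tool moved 0.4 mm as it pressed and came back by the same amount on lifting. The camera showed the stamp unshifted in the jaws and no tipping. I took this as give in the grip rather than the die sliding, but I can't rule out a few tenths of a millimetre of slip.
- **Return:** I felt the pocket floor at the same height as at pickup (0.0645 m), then opened the jaws. The last pictures show the stamp upright in the rest, the nearby items where they were, and the gripper about 17 cm above, touching nothing.

One check disagreed: straight after large moves the arm was 1 to 2 mm off, so I corrected it from the pictures before pressing and before putting the stamp back.

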